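# Swing out the organiser's hook and hang up the brush-washing pail

### The job

Clear the painting table: swing the red folding hook on the wooden desk organiser fully outward to its stop, then hang the empty metal brush-washing pail on it by its loop handle, so that it hangs freely and still, clear of the table. Leave the colour dishes, tub, ink jar and paperweight where they are.

Things in the scene. Friction and masses are not known exactly. Their poses are not given: they have to be found in the camera images.
- organiser: Fixed wooden organiser: upright board 200 mm wide (its y), 16 mm thick (its x), 210 mm high, on a foot 150 x 200 x 12 mm; a pocket behind it (+x) holds paint pots up to 92 mm high. Origin: on the table under the board's middle, z up. Its front face, 8 mm from the origin, looks along its -x and carries the red hook at the upper edge; only the hook stands above the board.
- hook (a joint): Angle of the red hook about its upright hinge, rad. 0: folded flat along the board, pointing along the organiser's +y. Grows as it swings outward (anticlockwise from above) to the stop at 1.57, straight out from the board along the organiser's -x. Light friction (about 1 N at the ball) keeps it where it is left; no spring.
- hook_hinge (a point): Point on the hook's hinge axis (upright), at the height of the bar's centre line, 215 mm over the table; in the organiser's frame at x -15 mm, y -35 mm. The point's y axis points along the bar from the hinge to the ball, z up.
- hook_seat (a point): Point on top of the hook's bar where the pail's handle should hang, 42 mm from the hinge axis, 219 mm over the table. The bar is level and round, 8 mm thick, 85 mm long, its underside just above the board's top edge. The point turns with the hook: y along the bar towards the ball, z up.
- hook_ball (a point): Centre of the red ball, 14 mm across, on the upturned free end of the hook, 85 mm from the hinge axis, 231 mm over the table. The ball's top is 19 mm above the top of the bar and 28 mm above the board's top edge, so that it can be pinched from above or pushed from behind, also while folded.
- pail_grip (a point): Empty metal pail, 62 mm across, 70 mm high, about 0.16 kg, upright, with a rigid loop handle of 7 mm round bar in its x-z plane (z up); 146 mm high in all. This point: on the pail's axis, midway between the loop's two legs, 120 mm above the underside. Legs upright from 86 to 130 mm, 49 mm over the outsides, 35 mm inside. Gripping both legs from outside leaves the loop open for the hook.
- pail_loop (a point): Underside of the top of the pail's loop handle, in its middle, 139 mm above the pail's underside: this rests on the hook's bar when the pail hangs. The free opening below it reaches down to the rim, 69 mm. Axes as for the pail: x across the loop, z up.
- dish_red: White ceramic colour dish with red paint, 76 mm across, 18 mm high; loose. Origin: centre of its underside. Leave alone.
- dish_green: The same with green paint. Leave alone.
- dish_blue: The same with blue paint. Leave alone.
- tub: Clear plastic tub, 90 mm across, 100 mm high; loose. Origin: centre of its underside. Leave alone.
- ink: Small amber ink jar with black cap, 48 mm across, 75 mm high; loose. Origin: centre of its underside. Leave alone.
- weight: Dark wooden paperweight bar, 30 x 130 x 20 mm; loose. Origin: centre of its underside. Leave alone.

How it is judged:
By the outcome, as a careful person would: the job done as asked, in the order asked, and still so for the second after the job is handed in, with the robot touching nothing.
It also fails if it takes over 64 s, if anything falls off the work surface, if the arm or the gripper's body presses on something with over 40 N, if the wrist force passes 120 N, or if a joint passes its speed limit or range.

### The arm

A 6-joint arm with a two-finger parallel gripper is mounted at the origin on the work surface. World frame = base frame: x ahead of the robot, y to its left, z up, the work surface at z = 0. Lengths are in m, angles in rad, forces in N, time in s.
With the tool pointing down it reaches from about 0.325 to 0.9 m from the base axis. Payload 6.1 kg.
Tool frame: the origin (TCP) lies midway between the tips of the shut fingers; the grasp point (between the pads) lies 19 mm behind it; x points along the fingers, y is the direction in which the jaws open and shut, and the axes are right-handed (so a half turn about x gives the same grasp; the last joint's range is limited). The gripper opens to 85 mm and grips with 20 to 120 N. Pads are 22 mm wide; open, the fingers measure 114 mm over their backs; the gripper's body (76 mm by 85 mm) begins 54 mm behind the grasp point. The pads swing forward as they close: fully open they stand 13 mm farther back than shut.
Start: joints at [1.018, 0.22, 1.526, -0, 1.395, -0.126], TCP at [0.259, 0.569, 0.231] pointing down, gripper open.
Joint ranges: [-2.98, 2.98], [-0.91, 2.08], [0.09, 2.57], [-1.24, 4.39], [0.2, 2.65], [-2.68, 2.68]. Speed limits (rad/s): [2.57, 2.57, 3.01, 3.14, 3.14, 3.14].

### API

Orientations are given as [roll, pitch, yaw] about the fixed x, y, z axes, in that order (R = Rz(yaw) Ry(pitch) Rx(roll)).
In Python, from plant import movep, move_l, set_joints, gripper_to, hold, inverse_kinematics, observe, get_image, get_calibration, Unreachable, job_done gives the robot as it stands. Calls block until the motion is done:
- movep(position, orientation): joint-space move of the TCP to a pose.
- move_l(position, feed=0.15, rotation=None, max_force=None): straight line of the TCP; rotation=None keeps the orientation; feed is the mean speed in m/s. With max_force (N) it stops when the force on the tool has changed by that much, and returns True; else False.
- set_joints(angles): joint-space move.
- gripper_to(opening, f_grip=None): finger opening in m; f_grip is the grip in N (None keeps the last); returns when the fingers have stopped.
- hold(seconds).
- inverse_kinematics(position, orientation): joint angles nearest the present ones, or None.
- observe(): the state.
- get_image(name): name is "side" or "top"; returns (picture, depth): 384x512x3 uint8, red, green, blue; 384x512 float32, m along the optical axis (not along the pixel's ray), 0 where there is no reading.
- get_calibration(name): a dict with "intrinsics" (3x3 intrinsics, pixels), "dist_coeffs" ([k1, k2, p1, p2, k3] as OpenCV has them; the pictures are not rectified), "world_from_camera" (4x4, takes a point from camera to world coordinates). Camera axes: x right, y down, z forward; pixel columns grow to the right and rows downward; lengths in m; the calibration is good to about 2 mm. A picture is of the moment at which its call begins. get_calibration takes no time and is no camera call.
A pose or a line that the arm cannot do raises Unreachable and nothing moves.
- job_done(): hands the job in, once; it reports no verdict.
The state is a dict: "time_s": time; "q": joint angles; "joint_velocities": joint speeds; "joint_torque": joint torques, N m; "eef_pos": TCP position; "tcp_rot": TCP orientation; "ft_force": force on the tool from outside, world axes, zero at the start; "torque": the same for the moment, N m; "opening": finger opening in m.
Only numpy, scipy, OpenCV 4.12 (cv2) and the standard library are available. Lean on these libraries where they do the work, as an engineer would, in place of code of your own. Each camera call takes 0.05 s, during which the arm holds its last target. There are 200 camera calls.

## Working session

There is one attempt and no reset: what is moved stays moved. The work goes in short steps, each a Python script; the robot and the scene stay as the last script left them, time stands still between calls to the robot, and variables do not carry over. Pictures are saved under pics/ and viewed, about 8 in all and at most 12, crops included, and the job is handed in when it is done.

```bash
ls; mkdir -p pics; cat > h.py <<'E'
import numpy as np, cv2
from plant import *
def cloud(name, tag=None):
    im,d=get_image(name); c=get_calibration(name)
    if tag: cv2.imwrite(f'pics/{tag}.png',im[:,:,::-1]); np.savez(f'pics/{tag}.npz',im=im,d=d)
    K=np.array(c["intrinsics"]);T=np.array(c["world_from_camera"])
    v,u=np.mgrid[:384,:512]
    n=cv2.undistortPoints(np.stack([u,v],-1).reshape(-1,1,2).astype(np.float64),K,np.array(c["dist_coeffs"],float)).reshape(384,512,2)
    P=np.dstack([n*d[...,None],d])@T[:3,:3].T+T[:3,3]
    P[d==0]=np.nan
    return im,P
E
python3 - <<'E'
from h import *
ims=[]
for n in("top","side"):
    im,P=cloud(n,n+"0"); np.save(f'pics/{n}0P.npy',P); print(n,np.array(get_calibration(n)["world_from_camera"]).round(3).tolist())
print(observe())
E
```

```text
pics
top [[-0.029, -0.997, 0.07, 0.51], [-1.0, 0.029, 0.003, -0.081], [-0.005, -0.07, -0.998, 1.195], [0.0, 0.0, 0.0, 1.0]]
side [[0.839, -0.296, 0.457, 0.004], [-0.544, -0.479, 0.689, -0.936], [0.015, -0.826, -0.563, 0.876], [0.0, 0.0, 0.0, 1.0]]
{'time_s': 0.1, 'q': array([ 1.01790423e+00,  2.21164754e-01,  1.52750618e+00, -4.90596688e-06,
        1.39470755e+00, -1.26147287e-01]), 'joint_velocities': array([-0.00166618, -0.00114799, -0.00124452,  0.00013469, -0.00072588,
       -0.00113412]), 'joint_torque': array([ 1.34311278e-03, -4.98238206e+01, -3.90550232e+01, -2.63732436e-04,
        5.66527073e-03, -2.62695934e-06]), 'eef_pos': array([0.25843321, 0.56846063, 0.23029279]), 'tcp_rot': array([-1.6942398 ,  1.56901049, -2.12098375]), 'ft_force': array([-0.57347603, -0.31507932, -0.02267231]), 'torque': array([-0.04023993, -0.02819509,  0.00169041]), 'opening': 0.08550222294981369}
```

View pics/top0.png

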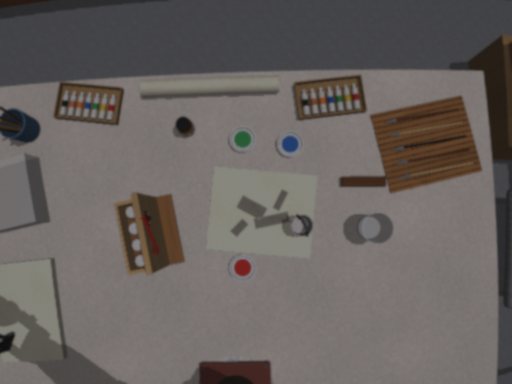

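View pics/side0.png

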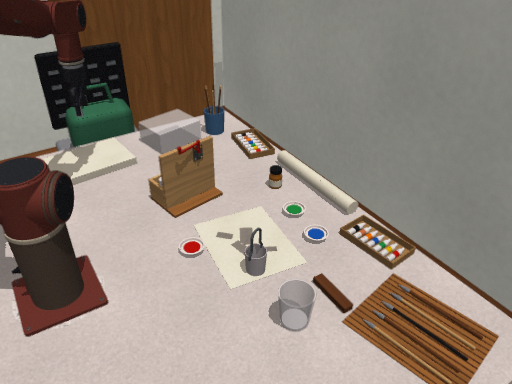

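Top view: the pail is at about (300,226) and the organiser at (120-180,195-270). The red hook runs along the organiser's board at about (148,215)-(157,252). Next I'll measure these and zoom in.

```bash
python3 - <<'E'
import numpy as np,cv2
t=cv2.imread('pics/top0.png');s=cv2.imread('pics/side0.png')
a=cv2.resize(t[185:285,105:195],(400,444),interpolation=cv2.INTER_CUBIC);b=cv2.resize(s[130:220,140:230],(400,400),interpolation=cv2.INTER_CUBIC)
c=cv2.resize(t[205:245,280:320],(300,300),interpolation=cv2.INTER_CUBIC)
o=np.zeros((600,800,3),np.uint8);o[:444,:400]=a;o[:400,400:]=b
cv2.imwrite('pics/crop1.png',o)
for n,im,box in(("top",t,(190,275,110,190)),("side",s,(130,215,145,225))):
    P=np.load(f'pics/{n}0P.npy')
    hsv=cv2.cvtColor(im,cv2.COLOR_BGR2HSV)
    m=np.zeros(im.shape[:2],bool);r0,r1,c0,c1=box;m[r0:r1,c0:c1]=1
    z=P[...,2]
    red=m&((hsv[...,0]<6)|(hsv[...,0]>174))&(hsv[...,1]>170)&(hsv[...,2]>70)&(z>.19)
    q=P[red];print(n,'red',len(q)); print(q[np.argsort(q[:,0])][::max(1,len(q)//14)].round(3).tolist())
    e=m&(z>.195)&(z<.222)&~red; q=P[e][:,:2]; print('board top',len(q),cv2.minAreaRect(q.astype(np.float32)), np.median(P[e][:,2]))
# pail
for n,box in(("top",(205,250,275,325)),("side",(215,285,235,280))):
    P=np.load(f'pics/{n}0P.npy');r0,r1,c0,c1=box;p=P[r0:r1,c0:c1].reshape(-1,3)
    p=p[np.isfinite(p[:,0])]
    print(n,'zmax',p[:,2].max())
    for lo,hi in((.02,.06),(.06,.075),(.09,.125),(.125,.16)):
        k=p[(p[:,2]>lo)&(p[:,2]<hi)];
        if len(k)>4: print(lo,len(k),cv2.minAreaRect(k[:,:2].astype(np.float32)),k.mean(0).round(3))
# obstacles
P=np.load('pics/top0P.npy')
for nm,(u,v) in dict(red=(242,267),blue=(290,144),green=(242,140),tub=(369,228),weight=(363,182),ink=(184,126)).items(): print(nm,P[v,u].round(3))
E
```

```text
top red 114
[[0.437, 0.162, 0.233], [0.442, 0.164, 0.235], [0.447, 0.162, 0.234], [0.453, 0.169, 0.216], [0.458, 0.17, 0.219], [0.465, 0.17, 0.219], [0.472, 0.17, 0.219], [0.477, 0.175, 0.218], [0.484, 0.18, 0.217], [0.491, 0.182, 0.219], [0.498, 0.183, 0.216], [0.503, 0.187, 0.216], [0.51, 0.19, 0.215], [0.517, 0.19, 0.224], [0.524, 0.19, 0.224]]
board top 652 ((0.4857824146747589, 0.1888003796339035), (0.19965234398841858, 0.0423956923186779), 10.302390098571777) 0.20885128664126762
side red 90
[[0.434, 0.154, 0.234], [0.439, 0.156, 0.235], [0.442, 0.159, 0.219], [0.446, 0.161, 0.22], [0.456, 0.17, 0.216], [0.465, 0.166, 0.219], [0.479, 0.181, 0.215], [0.488, 0.179, 0.217], [0.497, 0.183, 0.212], [0.504, 0.185, 0.203], [0.512, 0.192, 0.218], [0.514, 0.192, 0.193], [0.516, 0.187, 0.209], [0.518, 0.191, 0.21], [0.52, 0.19, 0.203]]
board top 293 ((0.4829552173614502, 0.19144807755947113), (0.20182634890079498, 0.04652336984872818), 10.460646629333496) 0.20766518179218063
top zmax 0.14793519277974032
0.02 63 ((0.49175822734832764, -0.19759821891784668), (0.05581354722380638, 0.05369736
[... 533 characters left out ...]
45, -0.19694098830223083), (0.0626387745141983, 0.05714213475584984), 62.542476654052734) [ 0.487 -0.2    0.042]
0.06 131 ((0.48834359645843506, -0.19762466847896576), (0.06089739874005318, 0.057823546230793), 59.65278244018555) [ 0.488 -0.201  0.067]
0.09 52 ((0.48751527070999146, -0.19704091548919678), (0.0515713132917881, 0.009035605005919933), 24.616920471191406) [ 0.486 -0.199  0.108]
0.125 50 ((0.48770999908447266, -0.19721747934818268), (0.04752117395401001, 0.007083672098815441), 23.040414810180664) [ 0.485 -0.199  0.137]
red [ 0.376 -0.03   0.015]
blue [ 0.722 -0.177  0.014]
green [ 0.738 -0.04   0.015]
tub [ 0.474 -0.399  0.004]
weight [ 0.606 -0.383  0.017]
ink [0.771 0.117 0.075]
```

View pics/crop1.png

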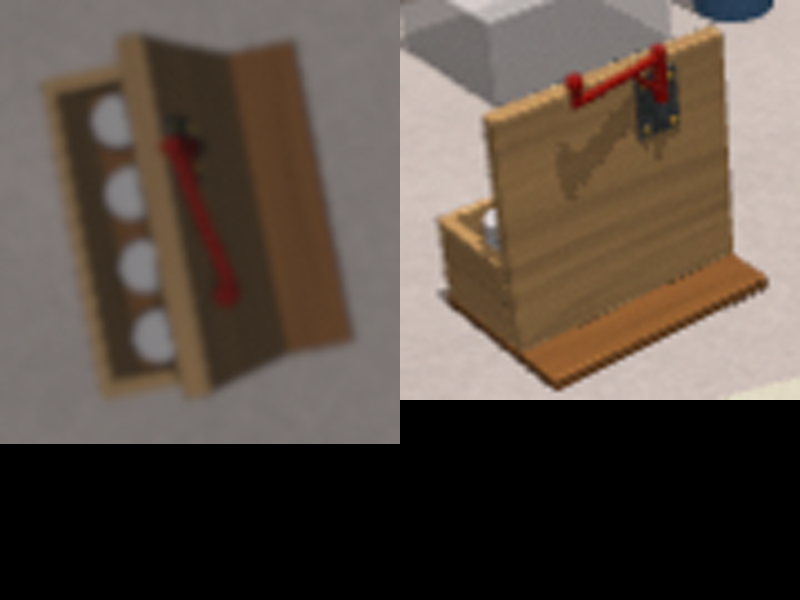

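The crop shows the hook already slightly open: its hinge is at the top of the bar and the ball at lower right. I'll refine the board line, then push the ball round with the closed fingers.

```bash
cat >> h.py <<'E'
from scipy.spatial.transform import Rotation as Rn
def rpy(y): # tool down, jaw axis along horizontal unit y
    x=np.array([0,0,-1.]);y=np.array([y[0],y[1],0.]);y/=np.linalg.norm(y)
    return Rn.from_matrix(np.column_stack([x,y,np.cross(x,y)])).as_euler('xyz')
E
cat > geo.py <<'E'
from h import *
def fit():
    A=[]
    for n,box in(("top",(190,275,110,190)),("side",(130,215,145,225))):
        P=np.load(f'pics/{n}0P.npy');im=np.load(f'pics/{n}0.npz')['im'].astype(int)
        r0,r1,c0,c1=box;p=P[r0:r1,c0:c1].reshape(-1,3);c=im[r0:r1,c0:c1].reshape(-1,3)
        k=p[(abs(p[:,2]-.210)<.004)&(c[:,0]<c[:,1]*1.8)][:,:2]
        for _ in range(6):
            vx,vy,x0,y0=cv2.fitLine(k.astype(np.float32),cv2.DIST_HUBER,0,.01,.01).ravel()
            e=(k-[x0,y0])@[-vy,vx];k2=k[abs(e)<.010]
            if len(k2)==len(k):break
            k=k2
        s=(k-[x0,y0])@[vx,vy];a=np.degrees(np.arctan(vy/vx));mid=np.array([x0,y0])+[vx,vy]*np.array((s.min()+s.max())/2)
        e=(k-[x0,y0])@[-vy,vx]
        print(n,len(k),'ang',a.round(2),'mid',mid.round(4),'len',np.ptp(s).round(3),'thick',np.ptp(e).round(4))
        A.append((a,*mid))
    return A
if __name__=="__main__":
    for a,x,y in fit():
        a=np.radians(a);ey=-np.array([np.cos(a),np.sin(a)]);ex=np.array([ey[1],-ey[0]])
        print('ex',ex.round(3),'ey',ey.round(3),'hinge',(np.array([x,y])-.015*ex-.035*ey).round(4))
    b=np.array([.4425,.160]);h=np.array([.5175,.190])
    for th in np.arange(0.2,1.6,.45):
        u=np.cos(th)*ey-np.sin(th)*ex;t=-np.sin(th)*ey-np.cos(th)*ex
        p=h+.085*u-.018*t
        for sg in(1,-1): print(th.round(2),p.round(3),sg,[None if q is None else q.round(2)[[0,5]] for q in[inverse_kinematics([*p,.217],rpy(sg*u))]])
    for y,p,nm in((np.radians(24),(.4895,-.1975,.101),'pick'),(a,(.53,.14,.22),'hang')):
        for sg in(1,-1):
            q=inverse_kinematics(p,rpy(sg*np.array([np.cos(y),np.sin(y)])));print(nm,sg,None if q is None else q.round(2))
E
python3 geo.py
```

```text
top 481 ang 10.47 mid [0.4834 0.2016] len 0.2 thick 0.0172
side 152 ang 10.62 mid [0.4815 0.201 ] len 0.201 thick 0.0179
ex [-0.182  0.983] ey [-0.983 -0.182] hinge [0.5206 0.1932]
ex [-0.184  0.983] ey [-0.983 -0.184] hinge [0.5186 0.1927]
0.2 [0.432 0.175] 1 [None]
0.2 [0.432 0.175] -1 [array([ 0.21, -0.17])]
0.65 [0.447 0.139] 1 [array([0.13, 2.44])]
0.65 [0.447 0.139] -1 [array([ 0.13, -0.7 ])]
1.1 [0.476 0.114] 1 [array([0.07, 1.93])]
1.1 [0.476 0.114] -1 [array([ 0.07, -1.21])]
1.55 [0.514 0.103] 1 [array([0.05, 1.45])]
1.55 [0.514 0.103] -1 [array([ 0.05, -1.69])]
pick 1 [-0.53  0.12  1.89  0.    1.12 -0.95]
pick -1 [-0.53  0.12  1.89  0.    1.12  2.19]
hang 1 [ 0.11  0.05  1.74 -0.    1.36 -0.07]
hang -1 None<sys>:0: UserWarning: Gimbal lock detected. Setting third angle to zero since it is not possible to uniquely determine all angles.
```

```bash
cat >> h.py <<'E'
import warnings; warnings.filterwarnings("ignore")
a0=np.radians(10.54); ey=-np.array([np.cos(a0),np.sin(a0)]); ex=np.array([ey[1],-ey[0]]); H=np.array([.5195,.1928])
def ut(th): return np.cos(th)*ey-np.sin(th)*ex, -np.sin(th)*ey-np.cos(th)*ex
E
python3 - <<'E'
from h import *
def post(th,d,z):
    u,t=ut(th); p=H+.085*u-d*t
    return [*p,z],rpy(-u)
p=observe()['eef_pos']; move_l([p[0],p[1],.32],feed=.3)
gripper_to(0.0)
p,r=post(.22,.028,.32); movep(p,r)
p,r=post(.22,.028,.218); print('down',move_l(p,feed=.15,max_force=10))
for th in (.25,.55,.85,1.15,1.45):
    p,r=post(th,.018,.218); s=move_l(p,feed=.12,rotation=r,max_force=15); print(th,s,observe()['ft_force'].round(2))
    if s: break
p,r=post(1.66,.018,.218); print('end',move_l(p,feed=.04,rotation=r,max_force=6)); o=observe(); print(o['ft_force'].round(2),o['eef_pos'],post(1.57,.018,.218)[0],o['time_s'])
p=o['eef_pos'];u,t=ut(1.57); move_l([*(p[:2]-.01*t),.218],feed=.1); move_l([*(p[:2]-.01*t),.33],feed=.3)
gripper_to(.085)
a=np.radians(24.3); movep([.489,-.1975,.25],rpy([np.cos(a),np.sin(a)]))
for n in("top","side"):
    im,P=cloud(n,n+"1"); np.save(f'pics/{n}1P.npy',P)
    hsv=cv2.cvtColor(im,cv2.COLOR_RGB2HSV)
    m=((hsv[...,0]<6)|(hsv[...,0]>174))&(hsv[...,1]>150)&(hsv[...,2]>60)&(P[...,2]>.19)&(P[...,2]<.245)&(np.linalg.norm(P[...,:2]-H,axis=-1)<.12)
    q=P[m];l=np.stack([(q[:,:2]-H)@-ex,(q[:,:2]-H)@ey],1);i=np.argsort(l[:,0]); print(n,len(q)); print(np.c_[l,q[:,2]][i][::max(1,len(q)//10)].round(3).tolist())
print(observe()['time_s'])
t=cv2.imread('pics/top1.png');s=cv2.imread('pics/side1.png')
cv2.imwrite('pics/crop2.png',np.hstack([cv2.resize(t[180:290,105:215],(400,400)),cv2.resize(s[110:290,140:320],(400,400))]))
E
```

```text
down False
0.25 False [ 0.42 -0.7   0.18]
0.55 False [-0.14 -0.88  0.  ]
0.85 False [-0.69  0.01 -0.16]
1.15 False [ 0.18  0.26 -0.53]
1.45 False [ 0.34 -0.75  0.18]
end True
[-2.45 -1.02  2.11] [0.51820108 0.10611323 0.21704972] [np.float64(0.5172829024192259), np.float64(0.10594331068756231), 0.218] 6.1417
top 108
[[-0.003, 0.002, 0.221], [0.003, -0.002, 0.22], [0.008, -0.001, 0.213], [0.016, -0.001, 0.216], [0.024, 0.0, 0.218], [0.031, -0.001, 0.218], [0.039, -0.004, 0.218], [0.047, -0.002, 0.22], [0.056, -0.0, 0.217], [0.065, 0.001, 0.215], [0.079, -0.002, 0.234]]
side 90
[[-0.007, -0.011, 0.198], [0.0, 0.006, 0.193], [0.002, 0.003, 0.203], [0.008, 0.002, 0.216], [0.019, 0.003, 0.218], [0.036, 0.003, 0.221], [0.049, 0.003, 0.215], [0.067, 0.0, 0.218], [0.083, 0.005, 0.22], [0.087, 0.005, 0.217]]
9.0
```

View pics/crop2.png

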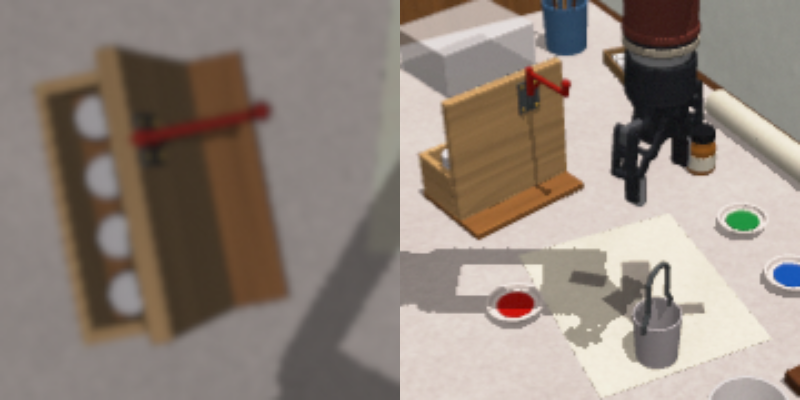

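Top and side crops show the hook straight out from the board. The measured bar points lie within a few mm of the normal, and the push stopped at the predicted stop pose. Next is the pail.

```bash
python3 - <<'E'
from h import *
a=np.radians(24.3);move_l([.489,-.1975,.25],feed=.2)
print(move_l([.489,-.1975,.101],feed=.12,max_force=8))
gripper_to(.03,f_grip=40); print(observe()['opening'])
move_l([.489,-.1975,.24],feed=.12)
d=-ex
p=H+.16*d; r=rpy(-ey)
move_l([*p,.24],feed=.2,rotation=r); hold(.4)
o=observe();print(o['opening'],o['ft_force'].round(2),o['eef_pos'].round(4),o['time_s'])
for n in("top","side"):
    im,P=cloud(n,n+"2"); 
    l=np.dstack([(P[...,:2]-H)@d,(P[...,:2]-H)@ey,P[...,2]])
    f=lambda z0,z1:l[(abs(l[...,0]-.16)<.05)&(abs(l[...,1])<.05)&(l[...,2]>z0)&(l[...,2]<z1)]
    k=f(.1,.2); print(n,len(k),k.min(0).round(3),k.max(0).round(3),np.median(k,0).round(3))
t=cv2.imread('pics/top2.png');s=cv2.imread('pics/side2.png')
cv2.imwrite('pics/crop3.png',np.hstack([cv2.resize(t[170:290,120:240],(400,400)),cv2.resize(s[100:260,140:300],(400,400))]))
E
```

```text
False
0.04785225129129792
0.04744311517719791 [ 0.14 -0.25 -1.07] [0.5488 0.0352 0.24  ] 14.1333Traceback (most recent call last):
  File "<stdin>", line 14, in <module>
    return umr_minimum(a, axis, None, out, keepdims, initial, where)
ValueError: zero-size array to reduction operation minimum which has no identity
```

```bash
python3 - <<'E'
from h import *
d=-ex
im,P=cloud("side","side3")
l=np.dstack([(P[...,:2]-H)@d,(P[...,:2]-H)@ey,P[...,2]])
for z0,z1 in((.12,.205),(.212,.245),(.262,.29)):
    k=l[(abs(l[...,0]-.16)<.05)&(abs(l[...,1])<.05)&(l[...,2]>z0)&(l[...,2]<z1)]
    if len(k):print(z0,len(k),k.min(0).round(3),k.max(0).round(3),np.median(k,0).round(3))
s=cv2.imread('pics/side3.png')
cv2.imwrite('pics/crop3.png',cv2.resize(s[90:250,150:310],(640,600),interpolation=cv2.INTER_CUBIC))
E
```

```text
0.12 456 [ 0.129 -0.03   0.137] [0.19  0.035 0.205] [0.173 0.011 0.181]
0.212 47 [ 0.149 -0.028  0.213] [0.17  0.033 0.245] [ 0.161 -0.016  0.229]
0.262 151 [ 0.146 -0.048  0.262] [0.174 0.048 0.29 ] [ 0.165 -0.011  0.278]
```

View pics/crop3.png

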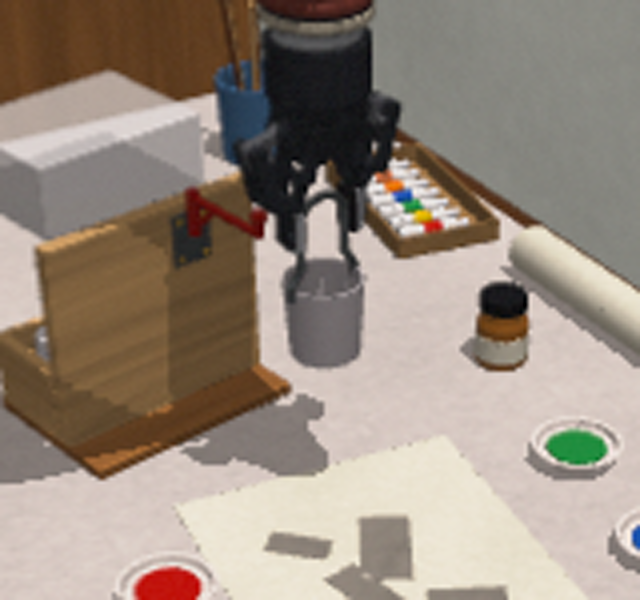

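The side crop shows the pail gripped upright, loop open and square to the hook, with the ball at crop (262,222) level with the opening. Thread, lower, release.

```bash
python3 - <<'E'
from h import *
d=-ex; r=rpy(-ey)
P=lambda s,z:[*(H+s*d+.001*ey),z]
move_l(P(.16,.218),feed=.1)
s=move_l(P(.042,.218),feed=.08,max_force=6); o=observe(); print('thread',s,o['ft_force'].round(2),o['eef_pos'])
if not s:
    hold(.3);print('low',move_l(P(.042,.177),feed=.03,max_force=4)); o=observe(); print(o['ft_force'].round(2),o['eef_pos'].round(4),o['time_s'])
im,Q=cloud("side","side4")
cv2.imwrite('pics/crop4.png',cv2.resize(cv2.imread('pics/side4.png')[90:230,130:270],(600,600),interpolation=cv2.INTER_CUBIC))
E
```

```text
thread False [-0.41  0.04 -0.87] [0.52632001 0.15093612 0.21800006]
low True
[-0.58 -0.46  3.57] [0.5261 0.1513 0.1813] 17.6333
```

View pics/crop4.png

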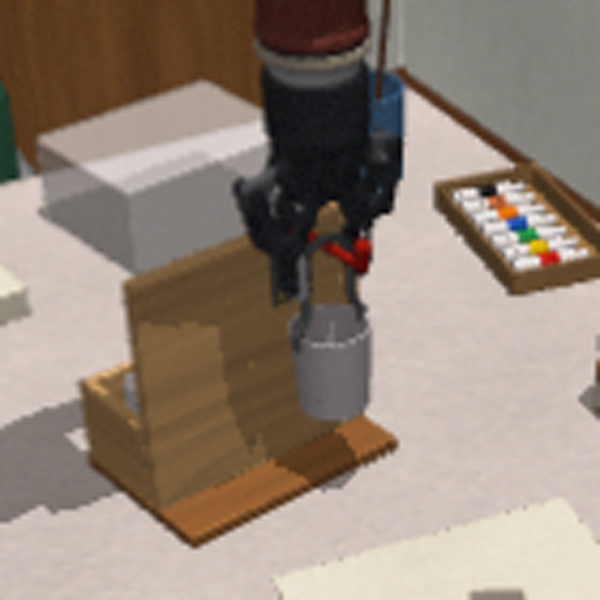

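Contact came at TCP z 0.1813, against 0.181 predicted, and the crop shows the bar through the loop with the ball outside it. Releasing.

```bash
python3 - <<'E'
from h import *
d=-ex
p=observe()['eef_pos'].copy()
gripper_to(.085); hold(.3)
print(move_l([p[0],p[1],.34],feed=.1,max_force=6),observe()['ft_force'].round(2))
movep([.45,-.15,.40],rpy(-ey))
hold(3)
Z=[]
for i in range(2):
    for n in("top","side"):
        im,P=cloud(n,f"{n}5{i}")
        l=np.dstack([(P[...,:2]-H)@d,(P[...,:2]-H)@ey,P[...,2]])
        for nm,z0,z1 in(("body",.07,.15),("top",.212,.245)):
            k=l[(l[...,0]>-.004)&(l[...,0]<.11)&(abs(l[...,1])<.05)&(l[...,2]>z0)&(l[...,2]<z1)]
            if len(k):print(n,nm,len(k),k.min(0).round(3),k.max(0).round(3),k.mean(0).round(4))
    hold(1.)
print(observe()['time_s'])
t=cv2.imread('pics/top50.png');s=cv2.imread('pics/side50.png');s1=cv2.imread('pics/side51.png')
print('diff',cv2.absdiff(s,s1)[90:230,130:270].max())
cv2.imwrite('pics/crop5.png',np.hstack([cv2.resize(t[180:290,105:215],(400,400)),cv2.resize(s[90:230,130:270],(400,400))]))
cv2.imwrite('pics/full5.png',np.hstack([t,s])[:, :] if 0 else t)
A=np.load('pics/top0P.npy');im0=cv2.imread('pics/top0.png');D=cv2.absdiff(im0,t).max(2)
for nm,(u,v) in dict(red=(242,267),blue=(290,144),green=(242,140),tub=(369,228),weight=(363,182),ink=(184,126)).items(): print(nm,D[v-14:v+15,u-14:u+15].max())
E
```

```text
False [ 0.36  0.16 -0.07]
top body 307 [ 0.011 -0.032  0.076] [0.072 0.033 0.15 ] [ 0.0392 -0.0009  0.1031]
top top 189 [-0.003 -0.022  0.212] [0.09  0.024 0.239] [ 0.0437 -0.      0.2213]
side body 431 [-0.004 -0.034  0.076] [0.072 0.035 0.15 ] [0.0485 0.0054 0.1213]
side top 99 [-0.004 -0.012  0.213] [0.091 0.029 0.237] [0.0491 0.0044 0.221 ]
top body 293 [ 0.011 -0.032  0.077] [0.071 0.033 0.15 ] [ 0.0396 -0.0005  0.1023]
top top 185 [-0.003 -0.022  0.212] [0.09  0.023 0.24 ] [ 4.360e-02 -2.000e-04  2.213e-01]
side body 433 [-0.004 -0.03   0.078] [0.074 0.037 0.15 ] [0.0486 0.0056 0.1213]
side top 99 [-0.003 -0.015  0.212] [0.093 0.025 0.239] [0.0495 0.0039 0.2208]
26.6
diff 11
red 66
blue 21
green 20
tub 19
weight 20
ink 21
```

View pics/crop5.png

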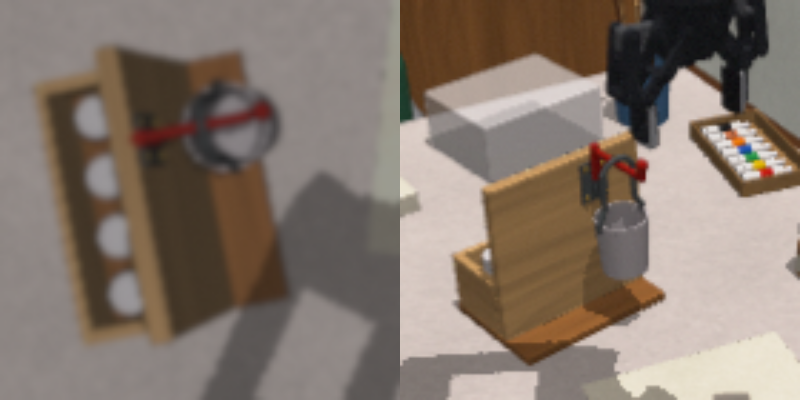

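The pail hangs on the straight-out hook, still and clear. The red dish's image difference looks like the arm's shadow, so I'll check its centroid before handing in.

```bash
python3 - <<'E'
from h import *
for f in('top0','top51'):
    h=cv2.cvtColor(cv2.imread(f'pics/{f}.png')[245:290,220:265],cv2.COLOR_BGR2HSV)
    v,u=np.where(((h[...,0]<8)|(h[...,0]>172))&(h[...,1]>150)); print(f,u.mean().round(2),v.mean().round(2),len(u))
job_done()
E
```

```text
top0 22.13 22.09 175
top51 22.22 22.24 171
the job is handed in; nothing more can be done
```

The pail now hangs by its loop on the red hook, clear of the table, and the job is handed in at about 27 s of the 64 s allowed.

- **Hook:** I pushed the ball round with the closed fingers until the force rose at the predicted stop pose. Afterwards the bar pointed straight out from the board, within a few mm.
- **Pail:** I gripped it by both legs, threaded the loop over the ball and lowered it. It touched the bar at TCP height 0.1813 m, against 0.181 m predicted. I then released it and backed the arm away, touching nothing.
- **Hanging check:** Two sets of pictures 1 s apart agree to about 1–2 mm. The pail's axis is about 42 mm from the hinge, and its underside is about 77 mm above the table.
- **Other objects:** The green and blue dishes, tub, ink jar and paperweight look unchanged in the top view. The red dish's pixels did change, which I put down to the arm's shadow, since its centre moved less than 0.2 pixel.

No check failed. The side camera places the pail about 4–6 mm to one side compared with the top camera, because it sees only the near surfaces.

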